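# Lock the sprung bayonet tail cap onto a work torch

## Task

The torch standing in the clamp cradle has its new battery in: put its tail cap back on. Pick up the cap, fit its two lugs into the two slots of the torch's mouth, press it in gently against the spring, turn it clockwise (seen from above) past the humps, about an eighth of a turn, and let it come up into its notches, so that it stays locked and level by itself when you let go. Never force it against the torch (50 N at the very most), and leave the other things on the counter where they are.

Things in the scene. Friction and masses are not known exactly. Their poses are not given: they have to be found in the camera images.
- cap_mid (a point): Loose metal bayonet tail cap, 50 mm high, about 70 g, standing upright on the counter. Point on its axis, 25 mm above its foot; z up the axis. From the foot up: nose tapering from 23 mm across to 30 mm at height 4 mm; round spigot 30 mm across to height 19; flange 50 mm across from 19 to 24; grip bar on top. A half turn makes no difference.
- cap_bar (a point): Centre of the cap's upright grip bar, 12 mm above cap_mid: 34 mm long (along x, in line with the lugs), 12 mm thick (along y), from the flange's top at height 24 mm to the cap's top at 50 mm.
- cap_lugs (a point): Point on the cap's axis at mid-height of its two lugs, 18.5 mm below cap_mid. One lug points along the cap's +x, the other along -x; each is 5 mm wide, from height 4 to 9 mm above the foot, and reaches to 21.5 mm from the axis.
- mouth (a point): Centre of the open upper end of the torch, a fixed metal tube 54 mm across in a 90 mm square grey cradle; rim 115 mm above the counter. Flush inside the rim is a tight steel ring, 34 mm bore, with two opposite entry slots 9 mm wide at the bore, within 0.33 rad either way of this x axis: their true angle is not measured, look or feel for it. A lug enters within 6 degrees of its slot's middle.
- humps (a point): Point on the torch's axis 8 mm below the rim, level with the undersides of the ring's two humps. Clockwise (from above) of each slot a lug must pass under a hump; fully pressed (flange on rim, cap_mid 6 mm above mouth) it clears it by 2 mm. Anticlockwise of a slot is a wall. With its lugs resting on the ring outside the slots, the cap has cap_mid 21 mm above mouth.
- notches (a point): Point on the torch's axis 4.5 mm below the rim, level with the roofs of the two notches. A notch's middle is 48 degrees clockwise of its slot's middle; the stop is met about 7 degrees farther. Locked, the lugs are pushed up against these roofs: cap_mid is then 11.5 mm above mouth and the flange 5.5 mm clear of the rim.
- cell_stack (a joint): How far the sprung battery in the torch is pushed down (m), 0 at rest, when its top is 8 mm below the rim. It pushes up with 3 N at 0, 6 N at 0.0055 (cap locked) and 9 N at 0.011 (cap fully pressed). A cap lying in the slots unlocked is held at cap_mid about 17 mm above mouth.
- caseback (a point): Bystander: round chrome watch caseback, 39 mm across and 6 mm high, lying on the counter; point at its underside's centre.
- opener (a point): Bystander: caseback opener with black round handle and a forked steel head, about 160 mm long along x, 22 mm high, lying on the counter; point at its underside, near mid-length.
- coin_a (a point): Bystander: silver coin cell, 24 mm across, 4.4 mm high; point at its underside.
- coin_b (a point): Bystander: silver coin cell, 24 mm across, 4.4 mm high; point at its underside.
- tweezers (a point): Bystander: brass tweezer stand, round foot 56 mm across, 87 mm high; point at its underside.
- cradle (a point): Bystander: empty grey plastic watch cradle 60 x 70 x 28 mm; point at its underside.
- bulb_foot (a point): Bystander: white bulb standing on its 22 mm metal cap, 45 mm across, 84 mm high; point at its underside.

How it is judged:
By the outcome, as a careful person would: the job done as asked, in the order asked, and still so for the second after the job is handed in, with the robot touching nothing.
It also fails if it takes over 58 s, if anything falls off the work surface, if the arm or the gripper's body presses on something with over 40 N, if the wrist force passes 120 N, or if a joint passes its speed limit or range.

## Robot

A 7-joint arm with a two-finger parallel gripper is mounted at the origin on the work surface. World frame = base frame: x ahead of the robot, y to its left, z up, the work surface at z = 0. Lengths are in mm, angles in rad, forces in N, time in s.
With the tool pointing down it reaches from about 400 to 925 mm from the base axis. Payload 5.6 kg.
Tool frame: the origin (TCP) lies midway between the tips of the shut fingers; the grasp point (between the pads) lies 19 mm behind it; x points along the fingers, z is the direction in which the jaws open and shut, and the axes are right-handed (so a half turn about x gives the same grasp; the last joint's range is limited). The gripper opens to 85 mm and grips with 20 to 120 N. Pads are 22 mm wide; open, the fingers measure 114 mm over their backs; the gripper's body (76 mm by 85 mm) begins 54 mm behind the grasp point. The pads swing forward as they close: fully open they stand 13 mm farther back than shut.
Start: joints at [1.221, 0.468, -0.012, 1.603, 0.006, 1.071, -0.056], TCP at [196.264, -619.669, 201.59] pointing down, gripper open.
Joint ranges: [-2.53, 2.53], [-0.31, 2.02], [-1.57, 1.55], [0.28, 2.44], [-1.29, 4.43], [0.15, 1.84], [-2.92, 2.92]. Speed limits (rad/s): [2.57, 2.57, 3.14, 3.14, 3.14, 3.14, 3.14].

## Interface

Orientations are given as a rotation vector (axis times angle).
In Python, from workcell import robot gives the robot as it stands. The module is installed in compiled form; this text tells all that it offers.
- The arm moves only by the tool move_arm, never from a script. Its argument "targets" is a list of rows, each an object of numbers: "tx", "ty", "tz": the shift along the world's x, y, z in mm; "spin": the turn about the world's z in degrees. In form: [{"tx": .., "ty": .., "tz": .., "spin": ..}, ...]. A call has 1 to 20 rows; each row shifts and turns the commanded pose from where the row before left it; what a row does not reach is not made up. A row lasts 1/10 s, in which the tool goes at most 50 mm and 8.59 degrees, less where a joint would pass 70% of its speed; a pose out of reach is approached as far as the arm can. A call with a gripper value outside its range is refused whole. "gripper" is the closure in counts, from 0 (fully open) to 255 (shut), set as the call begins (left out, the last holds). The fingers move at their own pace and stop on an object; "force" is the grip in N (left out, the last holds). Time passes only in rows, so rows that do not move let the fingers close. It gives the time, the measured TCP pose, the force and the opening at its end, in the units of the state.
- robot.get_obs(): the state, without advancing time (a new reading comes with each control period).
- robot.camera(name): name is "scene" or "top"; returns the picture (480x640x3 uint8, red, green, blue); there is no depth.
- robot.get_calibration(name): a dict with "intrinsics" (3x3 intrinsics, pixels), "k1" (the pictures are not rectified: a ray, as slopes to the right and down, at radius r is drawn at 1 + k1 r^2 times it, then the intrinsics apply), "R" (3x3) and "t" (3): a world point X has camera coordinates R X + t. Camera axes: x right, y down, z forward; pixel columns grow to the right and rows downward; lengths in mm; the calibration is good to about 2 mm. A picture is of the moment at which its call begins. get_calibration takes no time and is no camera call.
- robot.finish_job(): hands the job in, once; it reports no verdict.
Trained networks look in the newest picture that a camera, given by its name, has taken for a name from the list of things; names that differ only in an ending like _2 or _b are one class to them, and where a whole thing is asked for, a point or a joint stands for the part that bears it (a point fixed in the world has none). Each returns a list of dicts, best first, with "p" (0 to 1); they miss things now and then, are a little off and sometimes report something else, mostly with a low value. They report only what shows in the picture. A call takes as long as a camera call.
- robot.look_for(target, camera): "position" ([column, row] as shares, 0 to 1, of the picture: columns of its width, rows of its height, amid what is visible of it).
- robot.place_of(target, camera): "position" ([column, row] as shares, 0 to 1, of the picture: columns of its width, rows of its height: a listed point, or the origin of a listed thing).
The state is a dict: "time_s": time; "joint_pos": joint angles; "joint_vel": joint speeds; "joint_efforts": joint torques, N m; "tool_pos": TCP position; "tool_rot": TCP orientation; "ft_force": force on the tool from outside, world axes, zero at the start; "wrist_torque": the same for the moment, N m; "width": finger opening in mm.
Only numpy, scipy, OpenCV 4.12 (cv2) and the standard library are available. Lean on these libraries where they do the work, as an engineer would, in place of code of your own. Each camera call takes 0.05 s, during which the arm holds its last target.

## Working session

There is one attempt and no reset: what is moved stays moved. The work goes in short steps, Python scripts to look and compute and a tool call to move; the robot and the scene stay as the last step left them, time stands still between calls to the robot, and variables do not carry over. Pictures are saved under pics/ and viewed, and the job is handed in when it is done.

Besides the shell and the picture viewer there is one more tool, called by a JSON object that holds its "api" and its "payload", one argument or row to a line. move_arm: Moves the arm, as the interface text tells. Its arguments: {"type":"object","properties":{"targets":{"type":"array","items":{"type":"object","properties":{"tx":{"type":"number"},"ty":{"type":"number"},"tz":{"type":"number"},"spin":{"type":"number"}}}},"gripper":{"type":"number"},"force":{"type":"number"}},"required":["targets"]}

```bash
mkdir -p pics; cat > h.py <<'E'
import numpy as np, cv2
from workcell import robot
def cal(n):
    c=robot.get_calibration(n); return np.array(c["intrinsics"]),c["k1"],np.array(c["R"]),np.array(c["t"])
def ray(n,u,v):
    K,k1,R,t=cal(n)
    p=cv2.undistortPoints(np.array([[[u,v]]],float),K,np.array([k1,0,0,0.]))[0,0]
    return -R.T@t, R.T@np.array([p[0],p[1],1])
def atz(n,u,v,z):
    c,d=ray(n,u,v); return c+d*(z-c[2])/d[2]
def proj(n,X):
    K,k1,R,t=cal(n); p=R@np.array(X,float)+t; a=p[:2]/p[2]; a=a*(1+k1*(a@a)); return K[:2,:2]@a+K[:2,2]
def snap(n,f):
    im=robot.camera(n); cv2.imwrite(f"pics/{f}.png",im[:,:,::-1]); return im
E
python3 - <<'E'
from h import *
for n in("scene","top"):
    snap(n,n+"0"); c,d=ray(n,320,240); print(n,c.round(),d.round(2))
    for t,z in(("cap_mid",25),("cap_bar",37),("mouth",115)):
        for r in robot.place_of(t,n)[:2]:
            u,v=r["position"][0]*640,r["position"][1]*480
            print(t,round(r["p"],2),round(u),round(v),atz(n,u,v,z).round(1))
o=robot.get_obs();print(o)
E
```

```text
scene [1114.  142.  834.] [-0.56 -0.14 -0.82]
cap_mid 0.63 203 215 [ 567.5 -236.6   25. ]
cap_bar 0.83 202 217 [ 580.6 -230.6   37. ]
cap_bar 0.29 234 286 [ 704.6 -115.3   37. ]
mouth 0.95 399 210 [518.1 129.9 115. ]
top [ 473.  -19. 1052.] [ 0.12  0.01 -0.99]
cap_mid 0.89 457 257 [ 573.  -241.1   25. ]
cap_bar 0.61 456 254 [ 576.8 -237.1   37. ]
mouth 0.81 227 293 [503.3 130.6 115. ]
{'time_s': 0.4, 'joint_pos': array([ 1.22098684,  0.46762889, -0.01164935,  1.60280686,  0.00597941,
        1.07140776, -0.05627063]), 'joint_vel': array([ 1.49205634e-03,  4.15281938e-04,  1.34618318e-03, -2.41834420e-04,
       -5.52890012e-04, -1.01469234e-05,  9.49537279e-04]), 'joint_efforts': array([-8.49227581e-05, -5.31633067e+01,  2.17209948e-02, -2.51256377e+01,
        1.15401947e-02,  3.06064736e-03,  7.20462111e-06]), 'tool_pos': array([ 196.28042579, -619.58158029,  201.46236259]), 'tool_rot': array([ 0.9804095 ,  1.33904535, -0.98021077]), 'ft_force': array([0.23828687, 0.27361322, 0.1354484 ]), 'wrist_torque': array([-0.05237822,  0.02403017, -0.00322122]), 'width': 85.38246245620698}
```

```bash
python3 - <<'E'
from h import *
a=cv2.imread("pics/scene0.png");b=cv2.imread("pics/top0.png")
def crop(im,u,v,w=40,h=40,s=7): 
    return cv2.resize(im[v-h:v+h,u-w:u+w],None,fx=s*40/w/1.4,fy=s*40/w/1.4,interpolation=cv2.INTER_CUBIC)
A=np.vstack([np.hstack([crop(a,203,217,30,30,5),crop(a,399,210,30,30,5)]),np.hstack([crop(b,457,257,30,30,5),crop(b,227,293,30,30,5)])])
print(A.shape);cv2.imwrite("pics/crops0.png",A[:])
from scipy.spatial.transform import Rotation as Rr
print(Rr.from_rotvec(robot.get_obs()["tool_rot"]).as_matrix().round(3))
E
```

```text
(572, 572, 3)
[[-0.     0.953  0.302]
 [ 0.     0.302 -0.953]
 [-1.    -0.    -0.   ]]
```

View pics/crops0.png

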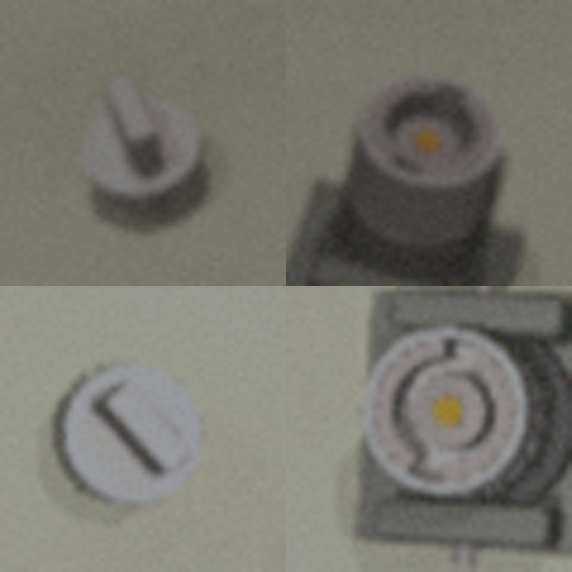

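View pics/top0.png

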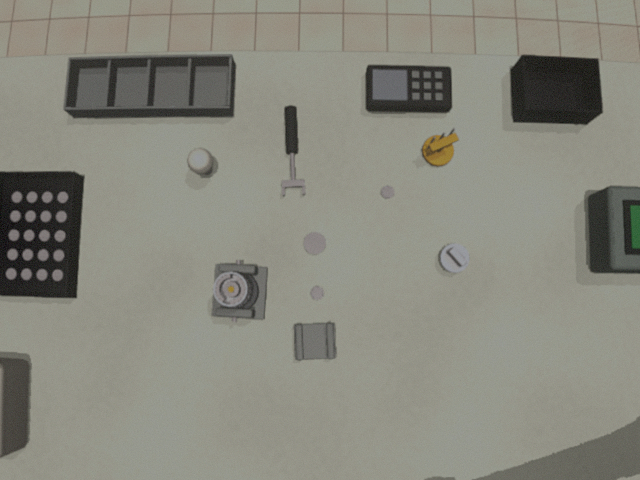

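View pics/scene0.png

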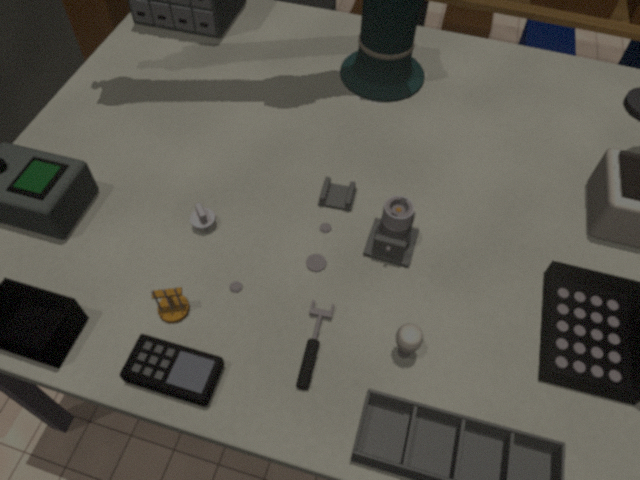

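The top picture shows the cap at about (454,257) with its bar running upper-left to lower-right. The torch mouth is at about (231,289), with slots roughly at its top and bottom. The two views put the mouth about 15 mm apart, so I'll fit models and overlay them.

```bash
cat > ov.py <<'E'
from h import *
def circ(c,r,n=48):
    a=np.linspace(0,2*np.pi,n,endpoint=False); return [np.array(c)+[r*np.cos(x),r*np.sin(x),0] for x in a]
def big(name,im,u,v,w,s): 
    x0,y0=int(u-w),int(v-w); c=cv2.resize(im[y0:y0+2*w,x0:x0+2*w],None,fx=s,fy=s,interpolation=cv2.INTER_CUBIC)
    return c,lambda X:tuple(int(q) for q in ((proj(name,X)-[x0,y0]+.5)*s))
E
python3 - <<'E'
from ov import *
# mouth from image estimate in top
print("mouth top est",atz("top",230.1,289.2,115), "scene est", atz("scene",399-30+(428-286)/4.77,210-30+133/4.77,115))
# cap flange circle (top z=24) 
print("cap top", atz("top",457-30+132/4.77,257-30+(432-286)/4.77,24), "scene",atz("scene",203-30+142/4.77,217-30+147/4.77,24))
E
```

```text
mouth top est [509.1245361 125.4750578 115.       ] scene est [513.35510077 127.73272417 115.        ]
cap top [ 572.3014419  -238.19839877   24.        ] scene [ 572.75962616 -234.22460482   24.        ]
```

```bash
cat > ov1.py <<'E'
from ov import *
import sys
def draw(M,phi,C,psi,out,dt):
    tiles=[]
    for name,f,mu,cu in(("top","top0",(230,289),(454,257)),("scene","scene0",(399,210),(203,217))):
        im=cv2.imread(f"pics/{f}.png"); d=np.array(dt[name])
        c,P=big(name,im,*mu,28,7)
        for r in(27,17):
            for X in circ([M[0]+d[0],M[1]+d[1],115],r): cv2.circle(c,P(X),1,(0,0,255) if r==27 else (0,255,0),-1)
        for s in(0,np.pi):
            for r in (17,21.5): cv2.circle(c,P([M[0]+d[0]+r*np.cos(phi+s),M[1]+d[1]+r*np.sin(phi+s),115]),2,(255,0,0),-1)
        tiles.append(c)
        c,P=big(name,im,*cu,28,7)
        for X in circ([C[0]+d[0],C[1]+d[1],24],25): cv2.circle(c,P(X),1,(0,0,255),-1)
        q=[]
        for a,b in((17,6),(17,-6),(-17,-6),(-17,6)):
            q.append(P([C[0]+d[0]+a*np.cos(psi)-b*np.sin(psi),C[1]+d[1]+a*np.sin(psi)+b*np.cos(psi),50]))
        cv2.polylines(c,[np.array(q)],True,(255,0,0),1)
        tiles.append(c)
    A=np.vstack([np.hstack(tiles[:2]),np.hstack(tiles[2:])]); A=cv2.resize(A,None,fx=.75,fy=.75,interpolation=cv2.INTER_AREA); cv2.imwrite(f"pics/{out}.png",A)
E
python3 - <<'E'
from ov1 import *
draw((509.1,125.5),0.0,(572.3,-238.2),0.75,"ov_a",{"top":(0,0),"scene":(4.2,2.2)})
E
```

```text
(no output)
```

View pics/ov_a.png

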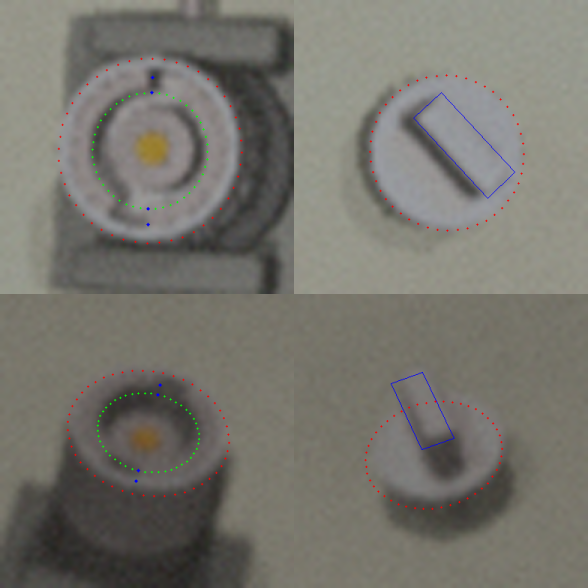

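```bash
python3 - <<'E'
from ov import *
im=np.mean([robot.camera("top").astype(float) for _ in range(20)],0)[:,:,::-1]
im2=np.mean([robot.camera("scene").astype(float) for _ in range(6)],0)[:,:,::-1]
np.save("topavg.npy",im);np.save("scavg.npy",im2)
def st(c,w=16,s=24,cc=None):
    x0,y0=int(cc[0]-w),int(cc[1]-w); q=cv2.resize(c[y0:y0+2*w,x0:x0+2*w],None,fx=s*16/w,fy=s*16/w,interpolation=cv2.INTER_CUBIC)
    lo,hi=np.percentile(q,1),np.percentile(q,99); return np.clip((q-lo)/(hi-lo)*255,0,255).astype(np.uint8)
A=np.hstack([st(im,20,12.5,(231,290)),st(im,20,12.5,(454,257))]);print(A.shape);cv2.imwrite("pics/avg1.png",A)
E
```

```text
(400, 800, 3)
```

View pics/avg1.png

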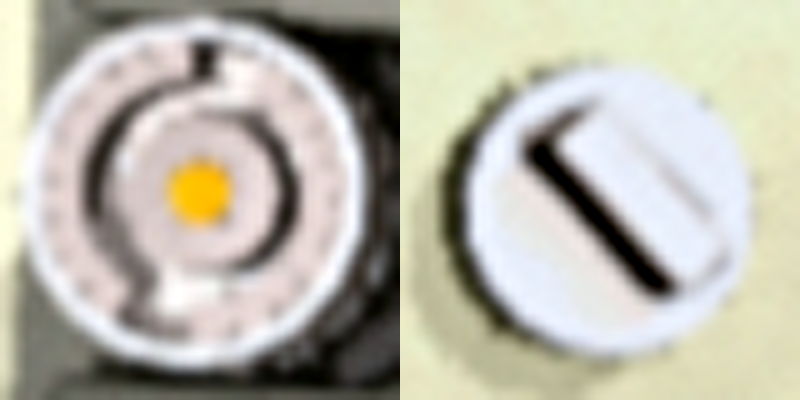

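```bash
python3 - <<'E'
from ov import *
im=np.load("topavg.npy")
def st(c,w,s,cc):
    x0,y0=int(cc[0]-w),int(cc[1]-w); q=cv2.resize(c[y0:y0+2*w,x0:x0+2*w],None,fx=s,fy=s,interpolation=cv2.INTER_CUBIC)
    lo,hi=np.percentile(q,1),np.percentile(q,99); return np.clip((q-lo)/(hi-lo)*255,0,255).astype(np.uint8),lambda X:tuple(int(v) for v in ((proj("top",X)-[x0,y0]+.5)*s))
T=[]
for phi in(-.15,-.2,-.25):
    M=(509.1,125.5)
    c,P=st(im,20,10,(231,290))
    for X in circ([*M,115],27): cv2.circle(c,P(X),1,(0,0,255),-1)
    for X in circ([*M,115],17): cv2.circle(c,P(X),1,(0,255,0),-1)
    e=np.array([np.cos(phi),np.sin(phi),0]);f=np.array([-e[1],e[0],0])
    for s in(1,-1):
        q=[P(np.array([*M,115])+s*(a*e)+b*f) for a,b in((16.4,4.5),(22,4.5),(22,-4.5),(16.4,-4.5))]
        cv2.polylines(c,[np.array(q)],False,(255,0,0),1)
    T.append(c)
C=(572.3,-238.2)
for psi in(.7,.75,.8):
    c,P=st(im,20,10,(454,257))
    for X in circ([*C,24],25): cv2.circle(c,P(X),1,(0,0,255),-1)
    q=[P([C[0]+a*np.cos(psi)-b*np.sin(psi),C[1]+a*np.sin(psi)+b*np.cos(psi),50]) for a,b in((17,6),(17,-6),(-17,-6),(-17,6))]
    cv2.polylines(c,[np.array(q)],True,(255,0,0),1);T.append(c)
A=np.vstack([np.hstack(T[:3]),np.hstack(T[3:])]);A=cv2.resize(A,(800,533),interpolation=cv2.INTER_AREA);cv2.imwrite("pics/ov_b.png",A)
E
```

```text
(no output)
```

View pics/ov_b.png

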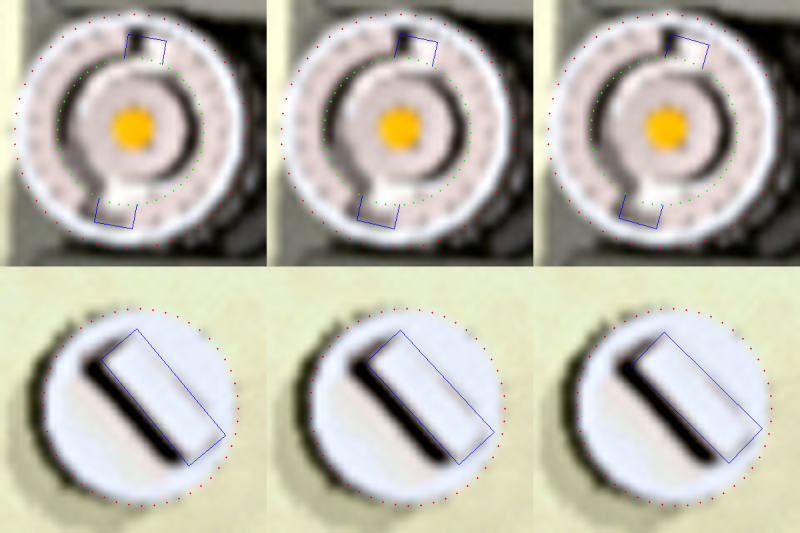

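The bar lies at about 0.705 rad (40°) and the slots at about -0.17 rad. The cap is at about (572.5, -236.5) and the mouth at about (511, 126). Next I'll move above the cap.

{"api": "move_arm", "payload": {
  "targets": [
    {"tx":14,"ty":14,"tz":0,"spin":1},
    {"tx":28,"ty":28,"tz":0,"spin":2},
    {"tx":30,"ty":31,"tz":0,"spin":2},
    {"tx":30,"ty":31,"tz":0,"spin":2},
    {"tx":30,"ty":31,"tz":0,"spin":2},
    {"tx":30,"ty":31,"tz":0,"spin":2},
    {"tx":30,"ty":31,"tz":0,"spin":2},
    {"tx":30,"ty":31,"tz":0,"spin":2},
    {"tx":30,"ty":31,"tz":-10,"spin":2},
    {"tx":30,"ty":31,"tz":-20,"spin":2},
    {"tx":30,"ty":31,"tz":-20,"spin":2},
    {"tx":30,"ty":31,"tz":-20,"spin":1.8},
    {"tx":22,"ty":20,"tz":-20,"spin":0},
    {"tx":12,"ty":11,"tz":-10,"spin":0},
    {"tx":0,"ty":0,"tz":0,"spin":0},
    {"tx":0,"ty":0,"tz":0,"spin":0}
  ]
}}

```text
time_s: 3.3
tool_pos: [571.6, -237.7, 102.0]
tool_rot: [0.676, 1.463, -0.678]
ft_force: [0.5, -0.9, -0.2]
width: 85.3
```

```bash
python3 - <<'E'
from h import *
from scipy.spatial.transform import Rotation as Rr
o=robot.get_obs();z=Rr.from_rotvec(o["tool_rot"]).as_matrix()
print(o["time_s"],o["tool_pos"],np.degrees(np.arctan2(z[1,2],z[0,2])),z[:,0].round(3),o["joint_pos"].round(2))
a=snap("top","t1");b=snap("scene","s1")
A=np.hstack([cv2.resize(a[200:320,390:520],None,fx=3,fy=3),cv2.resize(b[120:240,140:270],None,fx=3,fy=3)])[:,:,::-1];cv2.imwrite("pics/c1.png",A)
E
```

```text
3.3 [ 571.64286737 -237.65910804  102.03724272] -49.65475621340599 [-0.001 -0.001 -1.   ] [ 0.52  0.55 -0.24  1.75  0.16  0.87 -0.66]
```

View pics/c1.png

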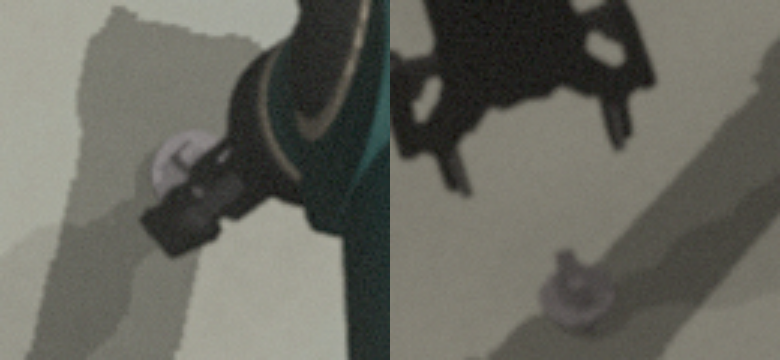

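The fingers straddle the cap in the scene view. I'll compare the fingertips with their projected positions to find the camera offset.

```bash
python3 - <<'E'
from h import *
b=cv2.imread("pics/s1.png")
x0,y0=140,120
c=cv2.resize(b[120:240,140:240],None,fx=5,fy=5,interpolation=cv2.INTER_CUBIC);c=np.clip(c.astype(float)*1.8,0,255).astype(np.uint8)
o=np.array([571.6,-237.7,115]);a=np.radians(-49.65);d=np.array([np.cos(a),np.sin(a),0]);w=np.array([-d[1],d[0],0])
P=lambda X:tuple(int(v) for v in (proj("scene",X)-[x0,y0]+.5)*5)
for s in(1,-1):
    for e in(11,-11): cv2.circle(c,P(o+s*42.5*d+e*w),3,(0,0,255),-1)
for C,col in(((572.5,-236.5),(0,255,0)),((572.3,-238.2),(255,0,0))):
    for t in np.linspace(0,6.28,40): cv2.circle(c,P([C[0]+25*np.cos(t),C[1]+25*np.sin(t),24]),1,col,-1)
cv2.imwrite("pics/c2.png",c)
E
```

```text
(no output)
```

View pics/c2.png

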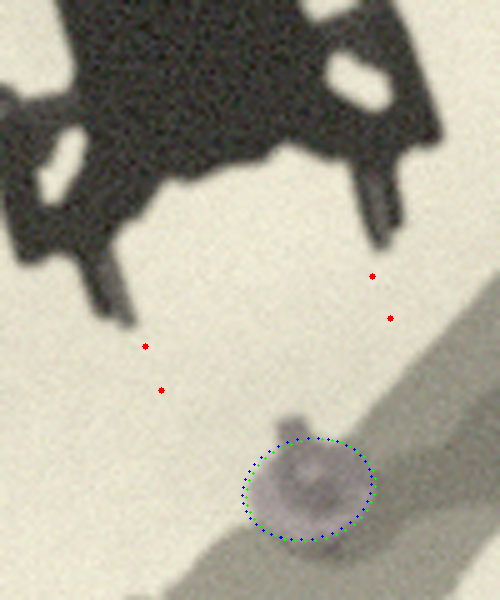

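The circle fits the cap within about 1 mm and the tool is on its axis, so I'll descend and close with a low force.

{"api": "move_arm", "payload": {
  "targets": [
    {"tx":0,"ty":0,"tz":-15,"spin":0},
    {"tx":0,"ty":0,"tz":-20,"spin":0},
    {"tx":0,"ty":0,"tz":-20,"spin":0},
    {"tx":0,"ty":0,"tz":-13,"spin":0},
    {"tx":0,"ty":0,"tz":-6,"spin":0},
    {"tx":0,"ty":0,"tz":0,"spin":0},
    {"tx":0,"ty":0,"tz":0,"spin":0}
  ]
}}

```text
time_s: 4.1
tool_pos: [572.7, -237.0, 28.1]
tool_rot: [0.677, 1.462, -0.676]
ft_force: [0.7, -0.3, 0.1]
width: 85.2
```

{"api": "move_arm", "payload": {
  "targets": [
    {"tz":0},
    {"tz":0},
    {"tz":0},
    {"tz":0},
    {"tz":0},
    {"tz":0},
    {"tz":0},
    {"tz":0}
  ],
  "gripper": 255,
  "force": 50
}}

```text
schema error: expected keys tx, ty, tz, spin
```

```bash
cat >> h.py <<'E'
from scipy.spatial.transform import Rotation as Rr
def st():
    o=robot.get_obs();z=Rr.from_rotvec(o["tool_rot"]).as_matrix()
    print(round(o["time_s"],2),o["tool_pos"].round(1),"ang",np.degrees(np.arctan2(z[1,2],z[0,2])).round(1),"tilt",z[:,0].round(3),o["ft_force"].round(1),o["wrist_torque"].round(2),round(o["width"],1))
E
python3 - <<'E'
from h import *
st();a=snap("top","t2");b=snap("scene","s2")
A=np.hstack([cv2.resize(a[200:320,390:520],None,fx=3,fy=3),cv2.resize(b[160:280,140:270],None,fx=3,fy=3)])[:,:,::-1];cv2.imwrite("pics/c3.png",np.clip(A*1.7,0,255).astype(np.uint8))
E
```

```text
4.1 [ 572.7 -237.    28.1] ang -49.6 tilt [ 0.001 -0.    -1.   ] [ 0.7 -0.3  0.1] [-0.08 -0.01  0.04] 85.2
```

View pics/c3.png

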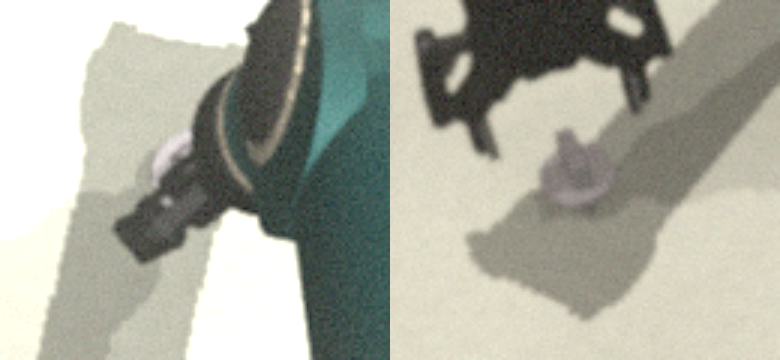

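{"api": "move_arm", "payload": {
  "targets": [
    {"tx":0,"ty":0,"tz":-1,"spin":0},
    {"tx":0,"ty":0,"tz":0,"spin":0},
    {"tx":0,"ty":0,"tz":0,"spin":0},
    {"tx":0,"ty":0,"tz":0,"spin":0},
    {"tx":0,"ty":0,"tz":0,"spin":0},
    {"tx":0,"ty":0,"tz":0,"spin":0},
    {"tx":0,"ty":0,"tz":0,"spin":0},
    {"tx":0,"ty":0,"tz":0,"spin":0}
  ],
  "gripper": 255,
  "force": 50
}}

```text
time_s: 5.0
tool_pos: [572.2, -236.7, 26.6]
tool_rot: [0.676, 1.463, -0.676]
ft_force: [-0.0, 0.1, 0.0]
width: -0.0
```

```bash
python3 - <<'E'
from h import *
st();b=snap("scene","s3")
A=cv2.resize(b[160:260,150:250],None,fx=6,fy=6)[:,:,::-1];cv2.imwrite("pics/c4.png",np.clip(A*1.7,0,255).astype(np.uint8))
E
```

```text
5.0 [ 572.2 -236.7   26.6] ang -49.6 tilt [-0. -0. -1.] [-0.   0.1  0. ] [-0.02 -0.06  0.03] -0.0
```

View pics/c4.png

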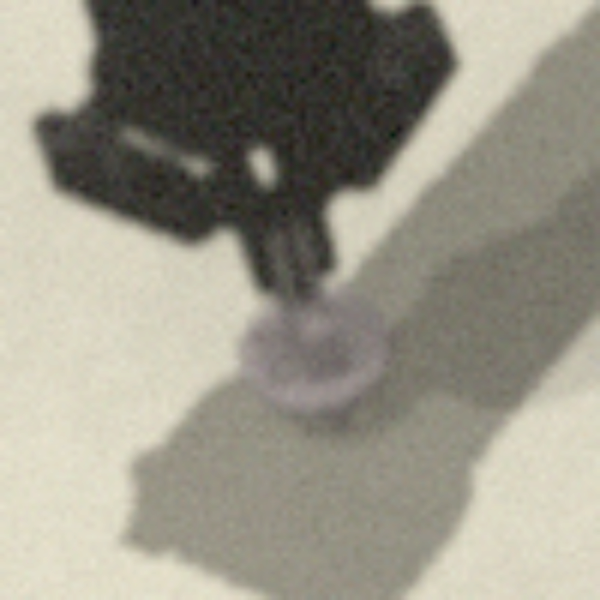

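The jaws shut to 0 mm and the cap didn't move, so they closed above the bar. I'll check where the tips really are against the reported pose.

```bash
python3 - <<'E'
from h import *
b=cv2.imread("pics/s3.png");c=cv2.resize(b[160:260,150:250],None,fx=6,fy=6,interpolation=cv2.INTER_CUBIC);c=np.clip(c*1.7,0,255).astype(np.uint8)
P=lambda X:tuple(int(v) for v in (proj("scene",X)-[150,160]+.5)*6)
for z in range(0,101,10):
    cv2.circle(c,P([572.2,-236.7,z]),3,(0,0,255),-1); cv2.putText(c,str(z),(P([572.2,-236.7,z])[0]+30,P([572.2,-236.7,z])[1]),0,.4,(255,0,0),1)
a=cv2.imread("pics/t2.png")
im=robot.camera("top")[:,:,::-1]
d=cv2.resize(im[200:300,400:500],None,fx=6,fy=6,interpolation=cv2.INTER_CUBIC);d=np.clip(d*1.5,0,255).astype(np.uint8)
P=lambda X:tuple(int(v) for v in (proj("top",X)-[400,200]+.5)*6)
for z in range(0,101,10): cv2.circle(d,P([572.2,-236.7,z]),2,(0,0,255),-1)
A=cv2.resize(np.hstack([c,d]),(800,400),interpolation=cv2.INTER_AREA);cv2.imwrite("pics/c5.png",A)
for t in("cap_mid","cap_bar","cap_lugs"): print(t,robot.place_of(t,"scene")[:1])
print(robot.get_obs()["joint_pos"].round(3))
E
```

```text
cap_mid []
cap_bar [{'position': [0.3156, 0.4529], 'p': 0.62}]
cap_lugs [{'position': [0.3184, 0.4654], 'p': 0.57}]
[ 0.5    0.649 -0.218  1.78   0.196  0.734 -0.687]
```

View pics/c5.png

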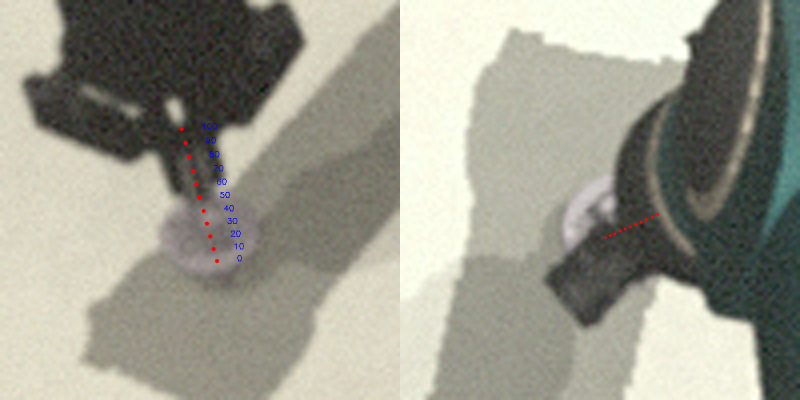

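In both views the shut tips appear about 25 mm above the reported TCP height, just above the bar. I'll confirm by touch, descending gently with the jaws shut.

{"api": "move_arm", "payload": {
  "targets": [
    {"tx":0,"ty":0,"tz":-0.7,"spin":0},
    {"tx":0,"ty":0,"tz":0,"spin":0}
  ]
}}

```text
time_s: 5.45
tool_pos: [572.2, -236.6, 25.8]
tool_rot: [0.676, 1.463, -0.676]
ft_force: [-0.4, -0.7, -0.8]
width: -0.1
```

{"api": "move_arm", "payload": {
  "targets": [
    {"tx":0,"ty":0,"tz":-0.7,"spin":0},
    {"tx":0,"ty":0,"tz":0,"spin":0}
  ]
}}

```text
time_s: 5.65
tool_pos: [572.2, -236.7, 25.1]
tool_rot: [0.676, 1.463, -0.676]
ft_force: [-0.2, 0.3, 0.9]
width: -0.3
```

{"api": "move_arm", "payload": {
  "targets": [
    {"tx":0,"ty":0,"tz":-0.7,"spin":0},
    {"tx":0,"ty":0,"tz":0,"spin":0}
  ]
}}

```text
time_s: 5.85
tool_pos: [572.2, -236.7, 24.4]
tool_rot: [0.676, 1.463, -0.676]
ft_force: [0.4, -0.0, 0.6]
width: -0.2
```

```bash
python3 - <<'E'
from h import *
def av(n): return np.mean([robot.camera(n).astype(float) for _ in range(6)],0)[:,:,::-1]
b=av("scene");a=av("top")
c=cv2.resize(b[185:235,175:225],None,fx=8,fy=8,interpolation=cv2.INTER_CUBIC);d=cv2.resize(a[225:275,430:480],None,fx=8,fy=8,interpolation=cv2.INTER_CUBIC)
A=np.hstack([np.clip((c-20)*1.9,0,255),np.clip((d-10)*1.5,0,255)]).astype(np.uint8)
cv2.imwrite("pics/c6.png",A);np.save("s6.npy",b)
E
```

```text
(no output)
```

View pics/c6.png

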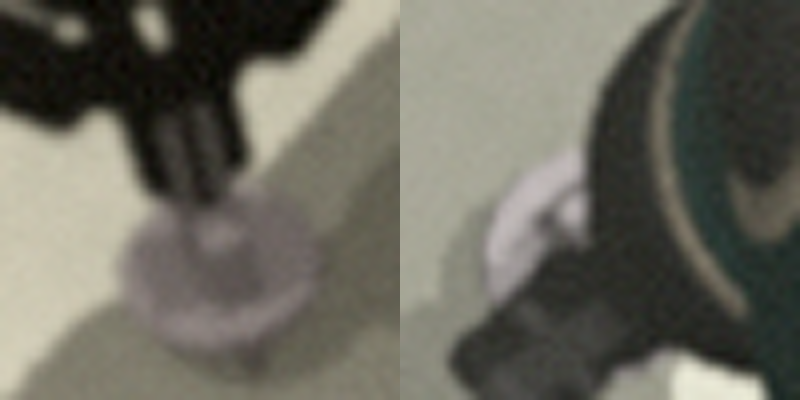

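{"api": "move_arm", "payload": {
  "targets": [
    {"tx":0,"ty":0,"tz":-1,"spin":0},
    {"tx":0,"ty":0,"tz":0,"spin":0}
  ]
}}

```text
time_s: 6.65
tool_pos: [572.1, -236.7, 23.3]
tool_rot: [0.676, 1.463, -0.676]
ft_force: [0.1, -0.2, 0.2]
width: 0.2
```

{"api": "move_arm", "payload": {
  "targets": [
    {"tx":0,"ty":0,"tz":-1,"spin":0},
    {"tx":0,"ty":0,"tz":0,"spin":0}
  ]
}}

```text
time_s: 6.85
tool_pos: [572.2, -236.6, 22.3]
tool_rot: [0.676, 1.463, -0.676]
ft_force: [0.3, -0.5, -0.9]
width: -0.1
```

{"api": "move_arm", "payload": {
  "targets": [
    {"tx":0,"ty":0,"tz":-1,"spin":0},
    {"tx":0,"ty":0,"tz":0,"spin":0}
  ]
}}

```text
time_s: 7.05
tool_pos: [572.2, -236.6, 21.3]
tool_rot: [0.676, 1.463, -0.676]
ft_force: [-0.1, -0.4, 0.5]
width: 0.2
```

There's no contact at a reported 21 mm, below the flange top, so the reported height is clearly offset. I'll keep feeling downward.

{"api": "move_arm", "payload": {
  "targets": [
    {"tx":0,"ty":0,"tz":-1,"spin":0},
    {"tx":0,"ty":0,"tz":-0.5,"spin":0}
  ]
}}

```text
time_s: 7.25
tool_pos: [572.6, -236.8, 20.4]
tool_rot: [0.676, 1.462, -0.676]
ft_force: [-0.7, -0.1, 5.8]
width: -0.3
```

{"api": "move_arm", "payload": {
  "targets": [
    {"tx":0,"ty":0,"tz":-1,"spin":0},
    {"tx":0,"ty":0,"tz":-0.5,"spin":0}
  ]
}}

```text
time_s: 7.45
tool_pos: [573.4, -237.0, 20.5]
tool_rot: [0.676, 1.461, -0.676]
ft_force: [-2.9, 0.7, 14.3]
width: -0.4
```

{"api": "move_arm", "payload": {
  "targets": [
    {"tx":0,"ty":0,"tz":-1,"spin":0},
    {"tx":0,"ty":0,"tz":-0.5,"spin":0}
  ]
}}

```text
time_s: 7.65
tool_pos: [574.3, -237.4, 20.5]
tool_rot: [0.676, 1.459, -0.676]
ft_force: [-4.3, 1.1, 22.7]
width: -0.2
```

{"api": "move_arm", "payload": {
  "targets": [
    {"tx":0,"ty":0,"tz":-1,"spin":0},
    {"tx":0,"ty":0,"tz":-0.5,"spin":0}
  ]
}}

```text
time_s: 7.85
tool_pos: [575.3, -237.8, 20.5]
tool_rot: [0.676, 1.456, -0.676]
ft_force: [-6.6, 1.6, 30.4]
width: -0.0
```

```bash
python3 - <<'E'
from h import *
st()
def av(n): return np.mean([robot.camera(n).astype(float) for _ in range(4)],0)[:,:,::-1]
b=av("scene");a=av("top")
c=cv2.resize(b[185:235,175:225],None,fx=8,fy=8,interpolation=cv2.INTER_CUBIC);d=cv2.resize(a[225:275,430:480],None,fx=8,fy=8,interpolation=cv2.INTER_CUBIC)
A=np.hstack([np.clip((c-20)*1.9,0,255),np.clip((d-10)*1.5,0,255)]).astype(np.uint8)
cv2.imwrite("pics/c7.png",A)
E
```

```text
7.85 [ 575.3 -237.8   20.5] ang -49.6 tilt [ 0.006 -0.003 -1.   ] [-6.6  1.6 30.4] [ 0.37  1.39 -0.07] -0.0
```

View pics/c7.png

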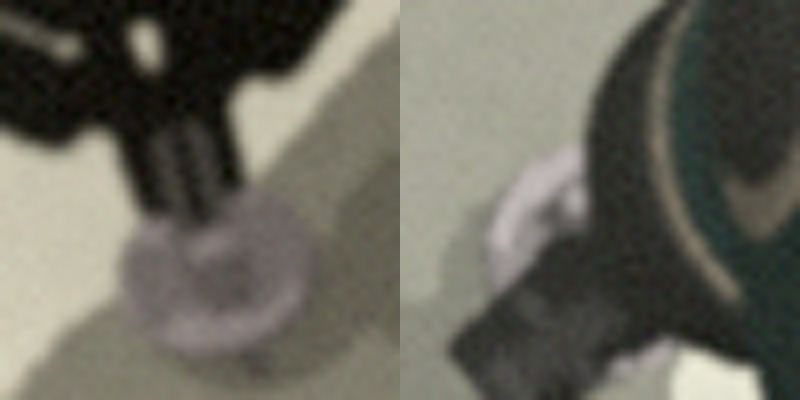

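Contact came at a reported 20.5 mm, where the bar top is really at 50 mm. The tips therefore sit about 29.5 mm higher than reported. I'll lift, open, descend to a reported -1.5 mm (tips about 4 mm above the flange) and close.

{"api": "move_arm", "payload": {
  "targets": [
    {"tx":0,"ty":0,"tz":10,"spin":0},
    {"tx":0,"ty":0,"tz":5,"spin":0},
    {"tx":0,"ty":0,"tz":0,"spin":0},
    {"tx":0,"ty":0,"tz":0,"spin":0},
    {"tx":0,"ty":0,"tz":0,"spin":0},
    {"tx":0,"ty":0,"tz":0,"spin":0},
    {"tx":0,"ty":0,"tz":0,"spin":0}
  ],
  "gripper": 0
}}

```text
time_s: 8.95
tool_pos: [572.0, -236.5, 30.0]
tool_rot: [0.676, 1.464, -0.676]
ft_force: [0.0, -0.4, 0.1]
width: 85.2
```

```bash
python3 - <<'E'
from h import *
st();b=snap("scene","s8")
A=cv2.resize(b[170:250,160:260],None,fx=7,fy=7,interpolation=cv2.INTER_CUBIC)[:,:,::-1].astype(float);cv2.imwrite("pics/c8.png",np.clip(A*1.7,0,255).astype(np.uint8))
E
```

```text
8.95 [ 572.  -236.5   30. ] ang -49.6 tilt [-0.001  0.    -1.   ] [ 0.  -0.4  0.1] [-0.06 -0.01  0.02] 85.2
```

View pics/c8.png

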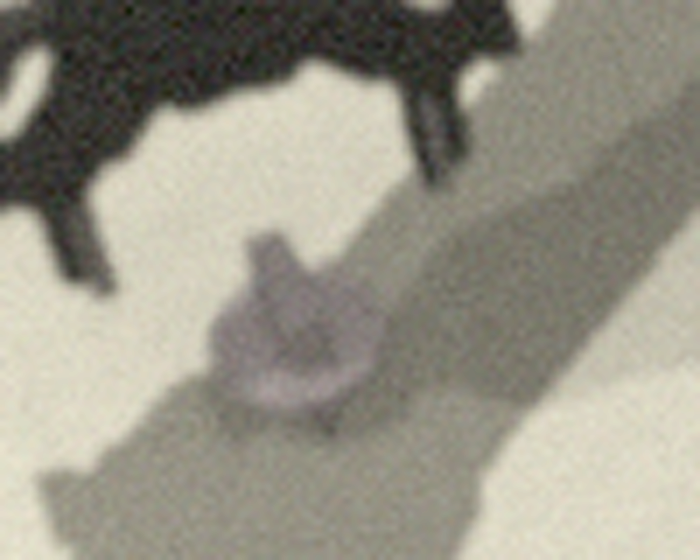

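The cap stands undisturbed and the open fingers are well above the flange.

{"api": "move_arm", "payload": {
  "targets": [
    {"tx":0,"ty":0,"tz":-8,"spin":0},
    {"tx":0,"ty":0,"tz":-10,"spin":0},
    {"tx":0,"ty":0,"tz":-8,"spin":0},
    {"tx":0,"ty":0,"tz":-4,"spin":0},
    {"tx":0,"ty":0,"tz":-1.5,"spin":0},
    {"tx":0,"ty":0,"tz":0,"spin":0}
  ]
}}

```text
time_s: 9.6
tool_pos: [572.1, -236.6, -1.4]
tool_rot: [0.676, 1.463, -0.676]
ft_force: [0.6, -0.9, -0.7]
width: 85.7
```

{"api": "move_arm", "payload": {
  "targets": [
    {"tx":0,"ty":0,"tz":0,"spin":0},
    {"tx":0,"ty":0,"tz":0,"spin":0},
    {"tx":0,"ty":0,"tz":0,"spin":0},
    {"tx":0,"ty":0,"tz":0,"spin":0},
    {"tx":0,"ty":0,"tz":0,"spin":0},
    {"tx":0,"ty":0,"tz":0,"spin":0},
    {"tx":0,"ty":0,"tz":0,"spin":0},
    {"tx":0,"ty":0,"tz":0,"spin":0}
  ],
  "gripper": 255,
  "force": 60
}}

```text
time_s: 10.4
tool_pos: [572.6, -236.7, -0.7]
tool_rot: [0.676, 1.462, -0.676]
ft_force: [0.5, -1.0, 2.9]
width: 10.6
```

```bash
python3 - <<'E'
from h import *
st();b=snap("scene","s9")
A=cv2.resize(b[170:250,160:260],None,fx=7,fy=7,interpolation=cv2.INTER_CUBIC)[:,:,::-1].astype(float);cv2.imwrite("pics/c9.png",np.clip(A*1.7,0,255).astype(np.uint8))
E
```

```text
10.4 [ 572.6 -236.7   -0.7] ang -49.6 tilt [ 0.001 -0.    -1.   ] [ 0.5 -1.   2.9] [-0.01 -0.03  0.  ] 10.6
```

View pics/c9.png

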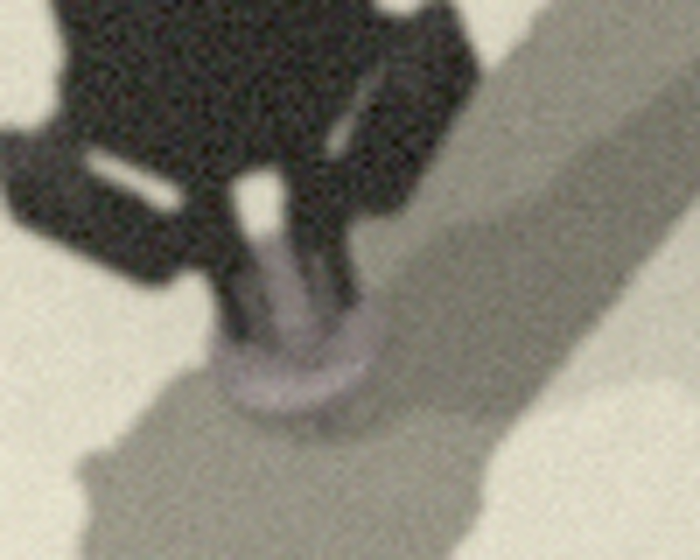

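The cap is gripped (width about 11 mm). Now I'll lift it.

{"api": "move_arm", "payload": {
  "targets": [
    {"tx":0,"ty":0,"tz":5,"spin":0},
    {"tx":0,"ty":0,"tz":10,"spin":0},
    {"tx":0,"ty":0,"tz":20,"spin":0},
    {"tx":0,"ty":0,"tz":30,"spin":0},
    {"tx":0,"ty":0,"tz":30,"spin":0},
    {"tx":0,"ty":0,"tz":30,"spin":0},
    {"tx":0,"ty":0,"tz":25,"spin":0},
    {"tx":0,"ty":0,"tz":15,"spin":0},
    {"tx":0,"ty":0,"tz":5,"spin":0}
  ]
}}

```text
time_s: 11.35
tool_pos: [573.0, -236.9, 171.1]
tool_rot: [0.676, 1.46, -0.676]
ft_force: [0.1, -0.1, -1.0]
width: 10.7
```

{"api": "move_arm", "payload": {
  "targets": [
    {"tx":-2,"ty":10,"tz":0,"spin":4},
    {"tx":-3,"ty":18,"tz":0,"spin":7},
    {"tx":-4,"ty":24,"tz":0,"spin":7},
    {"tx":-4,"ty":24,"tz":0,"spin":7},
    {"tx":-4,"ty":24,"tz":0,"spin":7},
    {"tx":-4,"ty":24,"tz":0,"spin":7},
    {"tx":-4,"ty":24,"tz":0,"spin":7},
    {"tx":-4,"ty":24,"tz":0,"spin":7},
    {"tx":-4,"ty":24,"tz":0,"spin":7},
    {"tx":-4,"ty":24,"tz":0,"spin":7},
    {"tx":-4,"ty":24,"tz":0,"spin":7},
    {"tx":-4,"ty":24,"tz":0,"spin":7},
    {"tx":-4,"ty":24,"tz":0,"spin":7},
    {"tx":-4,"ty":24,"tz":0,"spin":7},
    {"tx":-4,"ty":22,"tz":0,"spin":7},
    {"tx":-4,"ty":16,"tz":0,"spin":7},
    {"tx":0,"ty":9,"tz":0,"spin":7},
    {"tx":0,"ty":0,"tz":0,"spin":7},
    {"tx":0,"ty":0,"tz":0,"spin":7},
    {"tx":0,"ty":0,"tz":0,"spin":0}
  ]
}}

```text
time_s: 13.35
tool_pos: [510.4, 126.2, 167.8]
tool_rot: [-1.084, 1.285, 1.087]
ft_force: [0.3, 0.5, -1.4]
width: 10.7
```

```bash
python3 - <<'E'
from h import *
st();print(robot.get_obs()["joint_pos"].round(2));b=snap("scene","s10");a=snap("top","t10")
A=np.hstack([cv2.resize(x,None,fx=5,fy=5,interpolation=cv2.INTER_CUBIC) for x in(b[140:240,360:440],a[240:340,190:270])])[:,:,::-1].astype(float);cv2.imwrite("pics/c10.png",np.clip(A*1.7,0,255).astype(np.uint8))
E
```

```text
13.35 [510.4 126.2 167.8] ang 80.4 tilt [-0.002  0.    -1.   ] [ 0.3  0.5 -1.4] [ 0.05  0.   -0.02] 10.7
[ 0.39  0.45 -0.86  1.89  0.41  0.98  0.74]
```

View pics/c10.png

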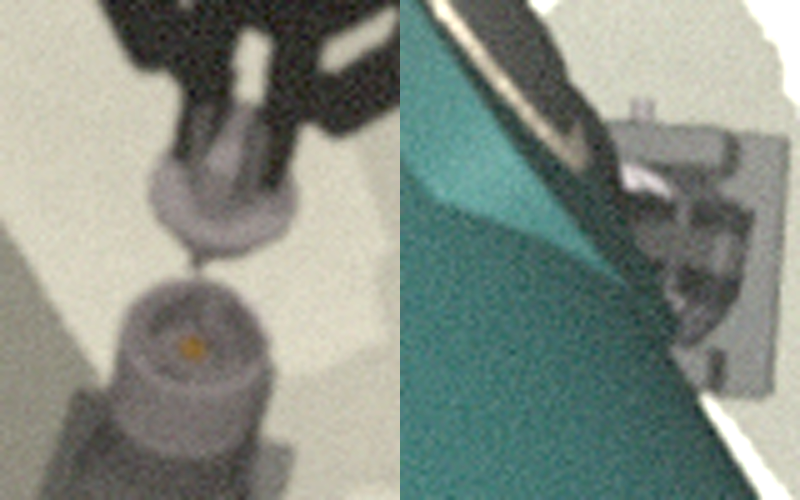

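The cap is held upright over the mouth, with a lug visible at about (195,262) in the crop. I'll compare the held cap and the mouth within the same camera so its bias cancels.

```bash
python3 - <<'E'
from h import *
b=np.mean([robot.camera("scene").astype(float) for _ in range(6)],0)[:,:,::-1]
c=cv2.resize(b[150:230,365:435],None,fx=8,fy=8,interpolation=cv2.INTER_CUBIC);c=np.clip((c-20)*1.7,0,255).astype(np.uint8)
P=lambda X:tuple(int(v) for v in (proj("scene",X)-[365,150]+.5)*8)
def ring(C,z,r,col):
    for t in np.linspace(0,6.283,60): cv2.circle(c,P([C[0]+r*np.cos(t),C[1]+r*np.sin(t),z]),1,col,-1)
C=(510.4,126.2);f=168.5
ring(C,f+24,25,(0,0,255));ring(C,f+19,25,(0,0,255))
ph=np.radians(170.4)
for s in(1,-1): cv2.circle(c,P([C[0]+s*21.5*np.cos(ph),C[1]+s*21.5*np.sin(ph),f+6.5]),3,(255,0,255),-1)
ring((512,127),115,27,(0,255,0))
cv2.imwrite("pics/c11.png",c)
E
```

```text
(no output)
```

View pics/c11.png

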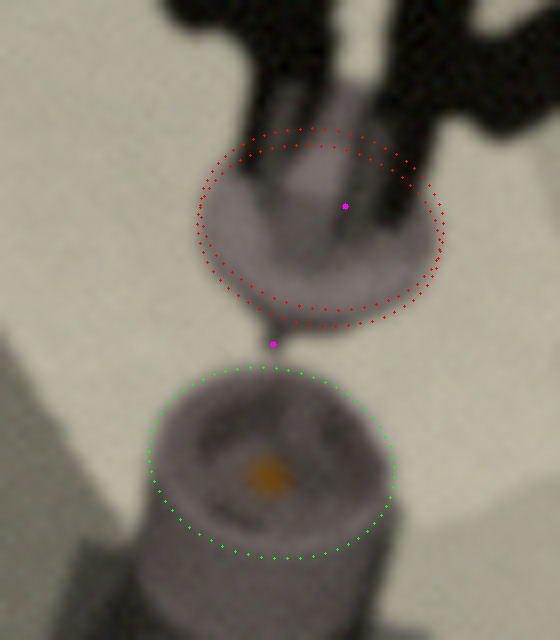

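```bash
python3 - <<'E'
from h import *
b=np.load("s6.npy")
x0,y0=380,190
T=[]
for phi in(None,-.1,-.17,-.24):
    c=cv2.resize(b[y0:y0+40,x0:x0+40],None,fx=10,fy=10,interpolation=cv2.INTER_CUBIC);c=np.clip((c-40)*2.2,0,255).astype(np.uint8)
    P=lambda X:tuple(int(v) for v in (proj("scene",X)-[x0,y0]+.5)*10)
    C=np.array([510.7,126.7,115])
    if phi is not None:
        for r in(17,27):
            for t in np.linspace(0,6.283,60): cv2.circle(c,P(C+[r*np.cos(t),r*np.sin(t),0]),1,(0,255,0),-1)
        e=np.array([np.cos(phi),np.sin(phi),0]);f=np.array([-e[1],e[0],0])
        for s in(1,-1): cv2.polylines(c,[np.array([P(C+s*a*e+g*f) for a,g in((16.4,4.5),(22,4.5),(22,-4.5),(16.4,-4.5))])],False,(0,0,255),1)
    T.append(c)
cv2.imwrite("pics/c12.png",cv2.resize(np.vstack([np.hstack(T[:2]),np.hstack(T[2:])]),(600,600)))
E
```

```text
(no output)
```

View pics/c12.png

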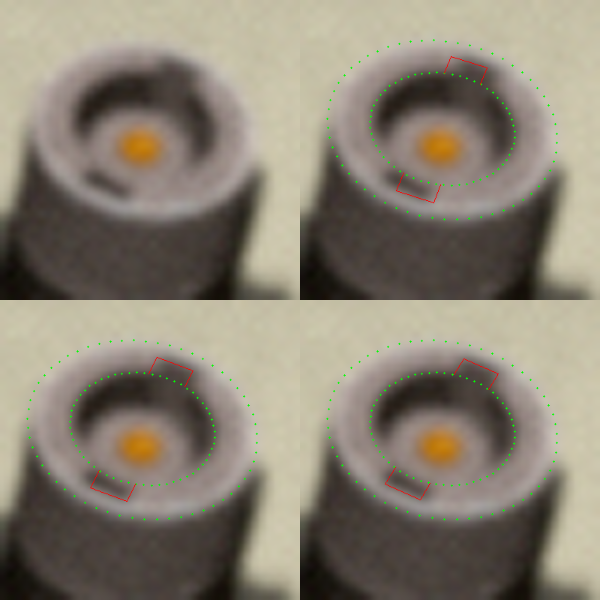

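Slots fit best at about -0.22 rad and the centre at (510.7, 126.7). I'll turn 3° more and descend to just above lug contact.

{"api": "move_arm", "payload": {
  "targets": [
    {"tx":0.3,"ty":0.5,"tz":-8,"spin":-1.5},
    {"tx":0,"ty":0,"tz":-14,"spin":-1.5},
    {"tx":0,"ty":0,"tz":-14,"spin":0},
    {"tx":0,"ty":0,"tz":-9,"spin":0},
    {"tx":0,"ty":0,"tz":-5,"spin":0},
    {"tx":0,"ty":0,"tz":-2,"spin":0},
    {"tx":0,"ty":0,"tz":0,"spin":0},
    {"tx":0,"ty":0,"tz":0,"spin":0}
  ]
}}

```text
time_s: 14.55
tool_pos: [511.9, 127.0, 117.4]
tool_rot: [-1.046, 1.305, 1.045]
ft_force: [0.4, 0.4, 0.1]
width: 10.8
```

```bash
python3 - <<'E'
from h import *
st()
E
```

```text
14.55 [511.9 127.  117.4] ang 77.4 tilt [ 0.001  0.    -1.   ] [0.4 0.4 0.1] [0.03 0.02 0.01] 10.8
```

{"api": "move_arm", "payload": {
  "targets": [
    {"tx":-1,"ty":-0.2,"tz":-2,"spin":0},
    {"tx":0,"ty":0,"tz":-2,"spin":0},
    {"tx":0,"ty":0,"tz":-1.5,"spin":0},
    {"tx":0,"ty":0,"tz":-1.2,"spin":0},
    {"tx":0,"ty":0,"tz":0,"spin":0}
  ]
}}

```text
time_s: 15.05
tool_pos: [510.5, 126.6, 110.1]
tool_rot: [-1.045, 1.306, 1.045]
ft_force: [-0.1, 0.4, -1.1]
width: 10.5
```

{"api": "move_arm", "payload": {
  "targets": [
    {"tx":0,"ty":0,"tz":-0.8,"spin":0},
    {"tx":0,"ty":0,"tz":-0.8,"spin":0},
    {"tx":0,"ty":0,"tz":0,"spin":0}
  ]
}}

```text
time_s: 15.35
tool_pos: [510.5, 126.6, 108.6]
tool_rot: [-1.045, 1.305, 1.045]
ft_force: [-0.4, 0.3, -0.2]
width: 10.5
```

{"api": "move_arm", "payload": {
  "targets": [
    {"tx":0,"ty":0,"tz":-0.8,"spin":0},
    {"tx":0,"ty":0,"tz":-0.8,"spin":0},
    {"tx":0,"ty":0,"tz":0,"spin":0}
  ]
}}

```text
time_s: 15.65
tool_pos: [510.5, 126.6, 107.0]
tool_rot: [-1.045, 1.306, 1.045]
ft_force: [1.3, -0.0, -0.7]
width: 10.8
```

{"api": "move_arm", "payload": {
  "targets": [
    {"tx":0,"ty":0,"tz":-0.8,"spin":0},
    {"tx":0,"ty":0,"tz":-0.8,"spin":0},
    {"tx":0,"ty":0,"tz":0,"spin":0}
  ]
}}

```text
time_s: 15.95
tool_pos: [510.7, 126.7, 105.7]
tool_rot: [-1.046, 1.305, 1.045]
ft_force: [-0.6, -1.0, 2.9]
width: 10.6
```

3 N came right where the battery top should be, so the lugs are in the slots. Next I'll press down against the spring.

{"api": "move_arm", "payload": {
  "targets": [
    {"tx":0,"ty":0,"tz":-1,"spin":0},
    {"tx":0,"ty":0,"tz":-1,"spin":0},
    {"tx":0,"ty":0,"tz":-1,"spin":0},
    {"tx":0,"ty":0,"tz":-1,"spin":0},
    {"tx":0,"ty":0,"tz":-1,"spin":0},
    {"tx":0,"ty":0,"tz":0,"spin":0}
  ]
}}

```text
time_s: 16.55
tool_pos: [510.7, 126.7, 100.5]
tool_rot: [-1.045, 1.305, 1.045]
ft_force: [-1.5, -0.0, 5.3]
width: 10.6
```

```bash
python3 - <<'E'
from h import *
st()
E
```

```text
16.55 [510.7 126.7 100.5] ang 77.4 tilt [ 0.  0. -1.] [-1.5 -0.   5.3] [-0.14  0.3  -0.02] 10.6
```

Fz is 5.3 N at about 5 mm of spring travel, as expected. I'll continue to nearly full press.

{"api": "move_arm", "payload": {
  "targets": [
    {"tx":0,"ty":0,"tz":-1,"spin":0},
    {"tx":0,"ty":0,"tz":-1,"spin":0},
    {"tx":0,"ty":0,"tz":-1,"spin":0},
    {"tx":0,"ty":0,"tz":-0.7,"spin":0},
    {"tx":0,"ty":0,"tz":0,"spin":0}
  ]
}}

```text
time_s: 17.05
tool_pos: [510.7, 126.7, 97.1]
tool_rot: [-1.046, 1.305, 1.045]
ft_force: [-1.4, -0.7, 7.5]
width: 10.6
```

{"api": "move_arm", "payload": {
  "targets": [
    {"tx":0,"ty":0,"tz":-0.6,"spin":0},
    {"tx":0,"ty":0,"tz":-0.4,"spin":0},
    {"tx":0,"ty":0,"tz":0,"spin":0}
  ]
}}

```text
time_s: 17.35
tool_pos: [510.8, 126.7, 96.2]
tool_rot: [-1.046, 1.305, 1.045]
ft_force: [-1.3, -1.0, 7.4]
width: 11.0
```

```bash
python3 - <<'E'
from h import *
st()
E
```

```text
17.35 [510.8 126.7  96.2] ang 77.4 tilt [ 0. -0. -1.] [-1.3 -1.   7.4] [-0.24  0.37 -0.03] 11.0
```

It's pressed to about 1 mm short of full depth with only the spring load. Next is the clockwise turn, in stages, watching the torque.

{"api": "move_arm", "payload": {
  "targets": [
    {"tx":0,"ty":0,"tz":0,"spin":-3},
    {"tx":0,"ty":0,"tz":0,"spin":-4},
    {"tx":0,"ty":0,"tz":0,"spin":-4},
    {"tx":0,"ty":0,"tz":0,"spin":-4},
    {"tx":0,"ty":0,"tz":0,"spin":-3},
    {"tx":0,"ty":0,"tz":0,"spin":0}
  ]
}}

```text
time_s: 17.95
tool_pos: [511.1, 127.1, 96.4]
tool_rot: [-0.807, 1.415, 0.806]
ft_force: [-1.1, -0.4, 8.1]
width: 10.6
```

```bash
python3 - <<'E'
from h import *
st()
E
```

```text
17.95 [511.1 127.1  96.4] ang 59.3 tilt [ 0.001  0.    -1.   ] [-1.1 -0.4  8.1] [-0.07  0.3  -0.06] 10.6
```

{"api": "move_arm", "payload": {
  "targets": [
    {"tx":0,"ty":0,"tz":0,"spin":-4},
    {"tx":0,"ty":0,"tz":0,"spin":-4},
    {"tx":0,"ty":0,"tz":0,"spin":-4},
    {"tx":0,"ty":0,"tz":0,"spin":-4},
    {"tx":0,"ty":0,"tz":0,"spin":-4},
    {"tx":0,"ty":0,"tz":0,"spin":-4},
    {"tx":0,"ty":0,"tz":0,"spin":0}
  ]
}}

```text
time_s: 18.65
tool_pos: [511.2, 127.1, 96.5]
tool_rot: [-0.483, 1.515, 0.482]
ft_force: [-0.9, 0.7, 7.4]
width: 10.5
```

```bash
python3 - <<'E'
from h import *
st()
E
```

```text
18.65 [511.2 127.1  96.5] ang 35.3 tilt [ 0.002  0.    -1.   ] [-0.9  0.7  7.4] [-0.02  0.27 -0.01] 10.5
```

42° turned freely. I'll feel for the stop in small steps.

{"api": "move_arm", "payload": {
  "targets": [
    {"tx":0,"ty":0,"tz":0,"spin":-3},
    {"tx":0,"ty":0,"tz":0,"spin":-3},
    {"tx":0,"ty":0,"tz":0,"spin":0}
  ]
}}

```text
time_s: 18.95
tool_pos: [511.2, 127.1, 96.4]
tool_rot: [-0.401, 1.532, 0.401]
ft_force: [-1.0, -0.5, 7.2]
width: 10.8
```

```bash
python3 - <<'E'
from h import *
st()
E
```

```text
18.95 [511.2 127.1  96.4] ang 29.3 tilt [ 0.002  0.    -1.   ] [-1.  -0.5  7.2] [-0.02  0.25  0.01] 10.8
```

{"api": "move_arm", "payload": {
  "targets": [
    {"tx":0,"ty":0,"tz":0,"spin":-2},
    {"tx":0,"ty":0,"tz":0,"spin":0}
  ]
}}

```text
time_s: 19.15
tool_pos: [511.2, 127.2, 96.4]
tool_rot: [-0.374, 1.537, 0.374]
ft_force: [-0.8, -0.2, 6.8]
width: 10.6
```

```bash
python3 - <<'E'
from h import *
st()
E
```

```text
19.15 [511.2 127.2  96.4] ang 27.4 tilt [ 0.002  0.    -1.   ] [-0.8 -0.2  6.8] [-0.03  0.25  0.06] 10.6
```

{"api": "move_arm", "payload": {
  "targets": [
    {"tx":0,"ty":0,"tz":0,"spin":-2},
    {"tx":0,"ty":0,"tz":0,"spin":0}
  ]
}}

```text
time_s: 19.35
tool_pos: [510.9, 127.0, 96.4]
tool_rot: [-0.347, 1.542, 0.347]
ft_force: [-1.3, -1.0, 6.9]
width: 10.5
```

```bash
python3 - <<'E'
from h import *
st()
E
```

```text
19.35 [510.9 127.   96.4] ang 25.4 tilt [ 0.001  0.    -1.   ] [-1.3 -1.   6.9] [-0.03  0.36  0.08] 10.5
```

{"api": "move_arm", "payload": {
  "targets": [
    {"tx":0,"ty":0,"tz":0,"spin":-2},
    {"tx":0,"ty":0,"tz":0,"spin":0}
  ]
}}

```text
time_s: 19.55
tool_pos: [510.4, 126.9, 96.3]
tool_rot: [-0.32, 1.547, 0.32]
ft_force: [-2.7, -0.1, 8.8]
width: 11.0
```

```bash
python3 - <<'E'
from h import *
st()
E
```

```text
19.55 [510.4 126.9  96.3] ang 23.4 tilt [ 0. -0. -1.] [-2.7 -0.1  8.8] [-0.08  0.63  0.03] 11.0
```

{"api": "move_arm", "payload": {
  "targets": [
    {"tx":0,"ty":0,"tz":0,"spin":-2},
    {"tx":0,"ty":0,"tz":0,"spin":0}
  ]
}}

```text
time_s: 19.75
tool_pos: [509.9, 126.7, 96.2]
tool_rot: [-0.293, 1.552, 0.292]
ft_force: [-4.8, -0.4, 9.6]
width: 10.9
```

```bash
python3 - <<'E'
from h import *
st()
E
```

```text
19.75 [509.9 126.7  96.2] ang 21.4 tilt [-0.001 -0.001 -1.   ] [-4.8 -0.4  9.6] [-0.14  0.96  0.14] 10.9
```

Side force builds from about 24°, which is the stop. I'll back off 9° to the notch middle (about 30.5°) and let the cap rise.

{"api": "move_arm", "payload": {
  "targets": [
    {"tx":0,"ty":0,"tz":0,"spin":3},
    {"tx":0,"ty":0,"tz":0,"spin":3},
    {"tx":0,"ty":0,"tz":0,"spin":3},
    {"tx":0,"ty":0,"tz":0,"spin":0}
  ]
}}

```text
time_s: 20.15
tool_pos: [511.0, 127.0, 96.3]
tool_rot: [-0.416, 1.529, 0.417]
ft_force: [-0.6, -0.3, 7.9]
width: 10.9
```

```bash
python3 - <<'E'
from h import *
st()
E
```

```text
20.15 [511.  127.   96.3] ang 30.4 tilt [ 0.001  0.001 -1.   ] [-0.6 -0.3  7.9] [-0.01  0.33  0.04] 10.9
```

{"api": "move_arm", "payload": {
  "targets": [
    {"tx":0,"ty":0,"tz":1,"spin":0},
    {"tx":0,"ty":0,"tz":1,"spin":0},
    {"tx":0,"ty":0,"tz":1,"spin":0},
    {"tx":0,"ty":0,"tz":0.5,"spin":0},
    {"tx":0,"ty":0,"tz":0,"spin":0}
  ]
}}

```text
time_s: 20.65
tool_pos: [511.0, 127.0, 99.7]
tool_rot: [-0.415, 1.529, 0.416]
ft_force: [-1.7, -0.3, 4.8]
width: 10.4
```

```bash
python3 - <<'E'
from h import *
st()
E
```

```text
20.65 [511.  127.   99.7] ang 30.4 tilt [ 0.001  0.001 -1.   ] [-1.7 -0.3  4.8] [ 0.01  0.17 -0.05] 10.4
```

The lug tops are now above hump level, so they are in the notches. I'll ease up until the roofs stop them.

{"api": "move_arm", "payload": {
  "targets": [
    {"tx":0,"ty":0,"tz":0.5,"spin":0},
    {"tx":0,"ty":0,"tz":0.5,"spin":0},
    {"tx":0,"ty":0,"tz":0,"spin":0}
  ]
}}

```text
time_s: 20.95
tool_pos: [510.9, 127.0, 100.5]
tool_rot: [-0.415, 1.53, 0.416]
ft_force: [0.1, 0.9, 4.2]
width: 10.7
```

{"api": "move_arm", "payload": {
  "targets": [
    {"tx":0,"ty":0,"tz":0.5,"spin":0},
    {"tx":0,"ty":0,"tz":0.3,"spin":0},
    {"tx":0,"ty":0,"tz":0,"spin":0}
  ]
}}

```text
time_s: 21.25
tool_pos: [510.8, 127.0, 100.9]
tool_rot: [-0.415, 1.53, 0.416]
ft_force: [1.9, 1.7, -0.6]
width: 10.5
```

```bash
python3 - <<'E'
from h import *
st()
E
```

```text
21.25 [510.8 127.  100.9] ang 30.4 tilt [ 0.001  0.001 -1.   ] [ 1.9  1.7 -0.6] [ 0.48 -0.48  0.01] 10.5
```

Roof contact came at the predicted locked height, with the force near zero. I'll release.

{"api": "move_arm", "payload": {
  "targets": [
    {"tx":0,"ty":0,"tz":0,"spin":0},
    {"tx":0,"ty":0,"tz":0,"spin":0},
    {"tx":0,"ty":0,"tz":0,"spin":0},
    {"tx":0,"ty":0,"tz":0,"spin":0},
    {"tx":0,"ty":0,"tz":0,"spin":0},
    {"tx":0,"ty":0,"tz":0,"spin":0},
    {"tx":0,"ty":0,"tz":0,"spin":0}
  ],
  "gripper": 0
}}

```text
time_s: 21.95
tool_pos: [510.5, 126.6, 101.1]
tool_rot: [-0.416, 1.531, 0.415]
ft_force: [0.1, 0.1, 0.5]
width: 85.3
```

{"api": "move_arm", "payload": {
  "targets": [
    {"tx":0,"ty":0,"tz":10,"spin":0},
    {"tx":0,"ty":0,"tz":20,"spin":0},
    {"tx":0,"ty":0,"tz":30,"spin":0},
    {"tx":0,"ty":0,"tz":30,"spin":0},
    {"tx":-10,"ty":-25,"tz":0,"spin":0},
    {"tx":-10,"ty":-35,"tz":0,"spin":0},
    {"tx":-10,"ty":-35,"tz":0,"spin":0},
    {"tx":0,"ty":-35,"tz":0,"spin":0},
    {"tx":0,"ty":-35,"tz":0,"spin":0},
    {"tx":0,"ty":-35,"tz":0,"spin":0},
    {"tx":0,"ty":-35,"tz":0,"spin":0},
    {"tx":0,"ty":-30,"tz":0,"spin":0},
    {"tx":0,"ty":-15,"tz":0,"spin":0},
    {"tx":0,"ty":0,"tz":0,"spin":0}
  ]
}}

```text
time_s: 23.35
tool_pos: [480.5, -155.1, 191.4]
tool_rot: [-0.413, 1.531, 0.412]
ft_force: [-0.4, -0.4, -0.8]
width: 85.4
```

```bash
python3 - <<'E'
from h import *
st()
def av(n): return np.mean([robot.camera(n).astype(float) for _ in range(6)],0)[:,:,::-1]
b=av("scene");a=av("top");cv2.imwrite("pics/s20.png",b);cv2.imwrite("pics/t20.png",a)
T=[]
for n,im,(x0,y0) in(("scene",b,(365,165)),("top",a,(195,255))):
    for ov in(0,1):
        c=np.clip((cv2.resize(im[y0:y0+70,x0:x0+70],None,fx=5.6,fy=5.6,interpolation=cv2.INTER_CUBIC)-20)*1.5,0,255).astype(np.uint8)
        P=lambda X:tuple(int(v) for v in (proj(n,X)-[x0,y0]+.5)*5.6)
        if ov:
            C=np.array([510.7 if n=="scene" else 509.3,126.7 if n=="scene" else 125.5,0])
            for z in(120.5,125.5):
                for t in np.linspace(0,6.283,60): cv2.circle(c,P(C+[25*np.cos(t),25*np.sin(t),z]),1,(0,0,255),-1)
            ps=np.radians(30.4-90)
            q=[P(C+[u*np.cos(ps)-v*np.sin(ps),u*np.sin(ps)+v*np.cos(ps),151.5]) for u,v in((17,6),(17,-6),(-17,-6),(-17,6))]
            cv2.polylines(c,[np.array(q)],True,(255,0,0),1)
        T.append(c)
cv2.imwrite("pics/c20.png",cv2.resize(np.vstack([np.hstack(T[:2]),np.hstack(T[2:])]),(600,600)))
E
```

```text
23.35 [ 480.5 -155.1  191.4] ang 30.2 tilt [ 0. -0. -1.] [-0.4 -0.4 -0.8] [ 0.03 -0.03 -0.05] 85.4[ WARN:0@22.473] global loadsave.cpp:1063 imwrite_ Unsupported depth image for selected encoder is fallbacked to CV_8U.
```

View pics/c20.png

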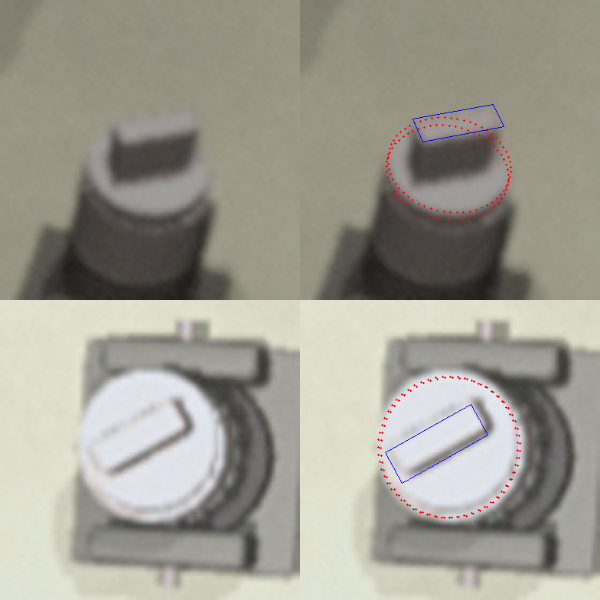

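View pics/t20.png

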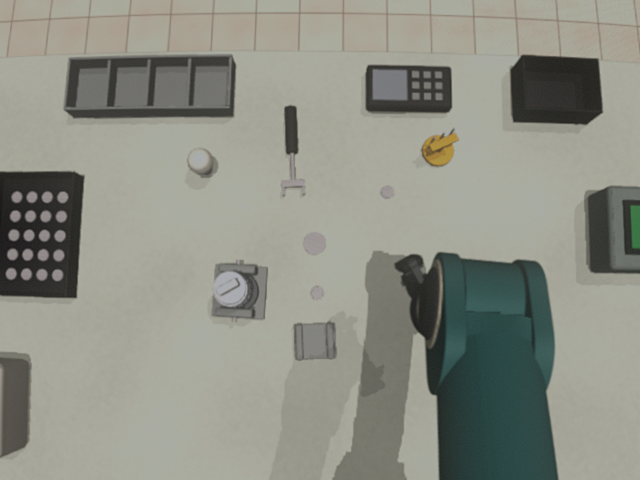

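The cap is on the torch with its flange level in outline, but the bar top sits slightly off the overlay. I'll fit the pose more closely to check tilt and height.

```bash
cat > fit.py <<'E'
from h import *
def av(n,k=10): return np.mean([robot.camera(n).astype(float) for _ in range(k)],0)[:,:,::-1]
b=av("scene");a=av("top");np.save("sE.npy",b);np.save("tE.npy",a)
T=[]
for n,im,(x0,y0) in(("scene",b,(380,180)),("top",a,(210,266))):
    c=cv2.resize(im[y0:y0+45,x0:x0+40],None,fx=10,fy=10,interpolation=cv2.INTER_CUBIC)
    lo,hi=np.percentile(c,1),np.percentile(c,99);c=np.clip((c-lo)/(hi-lo)*255,0,255).astype(np.uint8);T.append(c)
cv2.imwrite("pics/c21.png",np.hstack(T))
E
python3 fit.py
```

```text
(no output)
```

View pics/c21.png

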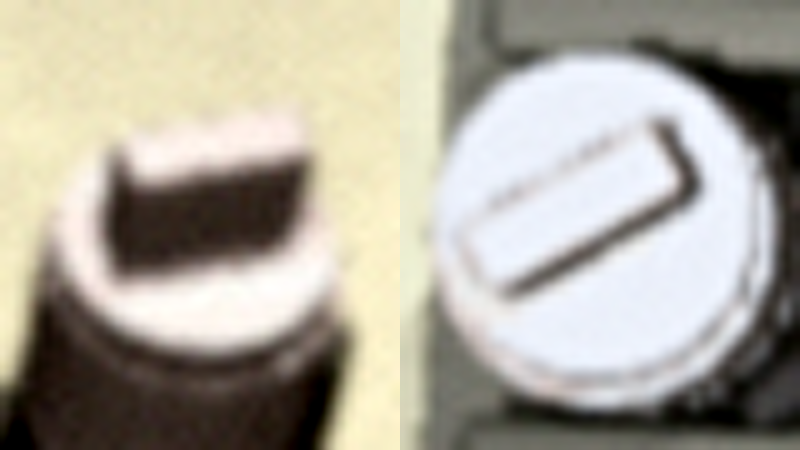

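```bash
python3 - <<'E'
from h import *
from scipy.optimize import least_squares
bar={"scene":[(135,183),(306,157),(300,110),(120,148)],"top":[(457,235),(645,120),(685,182),(505,292)]}
ext={"scene":dict(l=58,b=348,r=338),"top":dict(l=437,t=50,r=755,b=380)}
o={"scene":(380,180,0),"top":(210,266,400)}
def px(n,p): return ((p[0]-o[n][2])/10+o[n][0]-.5, p[1]/10+o[n][1]-.5)
off={"scene":np.array([510.7,126.7]),"top":np.array([509.3,125.5])}
M=np.array([510.,126.])
K=np.linspace(0,2*np.pi,180,endpoint=False)
def model(q,n):
    R=Rr.from_euler("zyx",[q[2],q[3],q[4]]) if False else Rr.from_rotvec([q[3],q[4],0])*Rr.from_rotvec([0,0,q[2]])
    C=np.array([q[0]+off[n][0],q[1]+off[n][1],q[5]])
    tr=lambda L:[proj(n,C+R.apply(l)) for l in L]
    corners=np.array(tr([(17,6,25),(17,-6,25),(-17,-6,25),(-17,6,25)]))
    fl=np.array(tr([(25*np.cos(k),25*np.sin(k),-1) for k in K]))
    return corners,fl
def res(q):
    r=[]
    for n in bar:
        c,f=model(q,n)
        P=np.array([px(n,p) for p in bar[n]])
        best=min((np.roll(c[::d],s,0)-P for s in range(4) for d in(1,-1)),key=lambda x:np.abs(x).sum())
        r+=list(best.ravel())
        e=ext[n];z=o[n]
        if "l" in e: r.append(f[:,0].min()-((e["l"]-z[2])/10+z[0]-.5))
        if "r" in e: r.append(f[:,0].max()-((e["r"]-z[2])/10+z[0]-.5))
        if "b" in e: r.append(f[:,1].max()-(e["b"]/10+z[1]-.5))
        if "t" in e: r.append(f[:,1].min()-(e["t"]/10+z[1]-.5))
    return r
for z0 in (126.5,121):
  for ti in (0,1):
    f=(lambda p:res([p[0],p[1],p[2],p[3],p[4],p[5]])) if ti else (lambda p:res([p[0],p[1],p[2],0,0,p[3]]))
    x0=[0,0,np.radians(-59.6)]+([0,0] if ti else [])+[z0]
    s=least_squares(f,x0,loss="soft_l1")
    x=s.x;print("tilt" if ti else "level","xy",x[:2].round(2),"yaw",np.degrees(x[2]).round(1),"tilt",np.degrees(x[3:5]).round(1) if ti else 0,"mid z",x[-1].round(1),"cost",round(s.cost,2)); 
    print(np.round(res(x if ti else [*x[:3],0,0,x[3]]),1))
E
```

```text
Traceback (most recent call last):
  File "h.py", line 12, in proj
    K,k1,R,t=cal(n); p=R@np.array(X,float)+t; a=p[:2]/p[2]; a=a*(1+k1*(a@a)); return K[:2,:2]@a+K[:2,2]
             ~~~^^^
  File "h.py", line 4, in cal
    c=robot.get_calibration(n); return np.array(c["intrinsics"]),c["k1"],np.array(c["R"]),np.array(c["t"])
ValueError: time passes only in moves, steps and waits
```

```bash
sed -i 's/^def cal(n):/import functools\n@functools.lru_cache\ndef cal(n):/' h.py
cat > fit2.py <<'E'
from h import *
from scipy.optimize import least_squares
bar={"scene":[(135,183),(306,157),(300,110),(120,148)],"top":[(457,235),(645,120),(685,182),(505,292)]}
ext={"scene":dict(l=58,b=348,r=338),"top":dict(l=437,t=50,r=755,b=380)}
o={"scene":(380,180,0),"top":(210,266,400)}
off={"scene":np.array([510.7,126.7]),"top":np.array([509.3,125.5])}
K=np.linspace(0,2*np.pi,90,endpoint=False)
def px(n,p): return ((p[0]-o[n][2])/10+o[n][0]-.5, p[1]/10+o[n][1]-.5)
def res(q):
    r=[]
    R=Rr.from_rotvec([q[3],q[4],0])*Rr.from_rotvec([0,0,q[2]])
    for n in bar:
        C=np.array([q[0]+off[n][0],q[1]+off[n][1],q[5]]); tr=lambda L:np.array([proj(n,C+R.apply(l)) for l in L])
        c=tr([(17,6,25),(17,-6,25),(-17,-6,25),(-17,6,25)]);f=tr([(25*np.cos(k),25*np.sin(k),-1) for k in K])
        P=np.array([px(n,p) for p in bar[n]])
        best=min((np.roll(c[::d],s,0)-P for s in range(4) for d in(1,-1)),key=lambda x:np.abs(x).sum())
        r+=list(best.ravel());z=o[n]
        for k,v in ext[n].items():
            i=0 if k in"lr" else 1; m=f[:,i].min() if k in "lt" else f[:,i].max()
            r.append(m-(px(n,(v,v))[i]))
    return r
for ti in(0,1):
    g=(lambda p:res(p)) if ti else (lambda p:res([*p[:3],0,0,p[3]]))
    s=least_squares(g,[0,0,np.radians(-59.6)]+([0,0] if ti else [])+[126.5],loss="soft_l1");x=s.x
    print(ti,"xy",x[:2].round(2),"yaw",np.degrees(x[2]).round(1),"tilt",np.degrees(x[3:-1]).round(1),"mid z",x[-1].round(1),"cost",round(s.cost,2));print(np.round(g(x),1))
E
python3 fit2.py
```

```text
0 xy [ 2.63 -0.06] yaw -58.1 tilt [] mid z 126.3 cost 4.63
[ 0.   1.1  1.6 -0.2 -0.4 -0.7 -0.9 -0.6 -0.6  1.   0.  -0.6 -0.3  0.3
 -0.6  0.4  0.2 -1.4  1.  -0.3  0.2  0.5  0.1]
1 xy [ 2.97 -0.02] yaw -58.0 tilt [ 0.1 -1.3] mid z 126.1 cost 4.54
[ 0.1  1.   1.6 -0.2 -0.4 -0.6 -0.9 -0.6 -0.7  1.1 -0.  -0.6 -0.2  0.3
 -0.4  0.4  0.3 -1.3  1.1 -0.3 -0.1  0.5 -0.2]
```

The fit puts cap_mid at 126.3 mm (126.5 if locked) and tilt at about 1°, within measuring noise. The bystanders look unmoved. I'll hand the job in.

```bash
python3 - <<'E'
from h import *
print(robot.finish_job())
E
```

```text
the job is handed in; nothing more can be done
None
```

The tail cap is back on the torch and appears locked and level, with the gripper open and clear of it. I handed the job in at about 24–25 s of the 58 s limit; no verdict was reported.

**What I did:** I gripped the cap by its bar, set its lugs in the slots at about -0.22 rad and pressed it down against the spring. I turned it about 54° clockwise until side force began to build, then backed it about 9° to the notch middle. I let it rise until the roofs stopped it at the predicted height, then released.

**Final checks:**
- **Height:** after release, a fit to both cameras put cap_mid at 126.3 mm; locked should be 126.5 mm.
- **Tilt:** the same fit gave about 1°, which is within its noise. Its residuals reached about 1.6 px.
- **Force:** readings against the torch stayed below about 11 N.
- **Bystanders:** by eye in the last top picture they are where they were.

**What disagreed or went wrong:**
- **Tool height:** the tips sat about 29.5 mm above the reported height, so the first grasp closed on air above the bar. To find the true height I felt for the bar top with the jaws shut. Four small steps sent together pressed the standing cap onto the counter with up to 30 N, more than I meant to use. The cap did not move.
- **Mouth position:** the two cameras differed by a few millimetres, and the final fit also showed about 2.6 mm of leftover offset in x. I take that as camera calibration, since the lugs entered the slots without resistance.
- **Stop:** it was felt only as a slow build-up of side force, so the notch angle is known to within about 2°.

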